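# Punch-mark a specimen tag

## Task

Take the hand punch out of its stand and press its flat tip squarely on the ring in the middle of the metal tag on the marking block, gently at first and then with a steady 14 N or so for a full second (clearly less leaves no mark, 22 N spoils the tag). Lift the punch straight up without sliding it on the tag, then put it back upright, all the way down in its stand, and let go. Leave the other things on the bench where they are.

Things in the scene. Friction and masses are not known exactly. Their poses are not given: they have to be found in the camera images.
- punch_grip (a point): The middle of the dark square grip (20 x 20 mm, from 42 to 106 mm above the tip) of the punch, on its axis 74 mm above the tip; z along the axis away from the tip, x and y square to the grip's flats, whose yaw varies. The punch stands upright, tip down, in its stand at the start.
- punch_tip (a point): The centre of the punch's flat tip (the face that marks), 14 mm in diameter; axes as for punch_grip.
- punch: The punch: a loose steel hand tool, 114 mm tall, 0.1 to 0.2 kg: a round shank of 14 mm diameter with a flat end, 44 mm long, then the square grip, then a small dome. Origin at the centre of its tip face, z along its axis towards the grip.
- marking_block: Fixed grey block: base 96 x 76 x 14 mm, collar 52 mm wide up to 34 mm, out of which a steel column rises that bears a sprung round platen (56 mm wide) with the metal tag (44 x 30 x 2 mm) clipped on it. Origin on the bench, straight below the centre of the ring (19 mm diameter) in the middle of the tag; x along the long sides of base and tag, z up.
- tag_height (a point): A point on the block's axis, fixed 50 mm above the bench: the lowest height of the tag's top. The tag's level top is 50 to 68 mm above the bench, set differently every time, and no pose reports it: feel for it. The platen yields straight down about 1 mm for every 4 N, up to 15 mm, comes back when released, and neither tilts nor turns. Axes as the block's.
- cushion_x (a joint): Sideways give of the rubber cushion under the platen along the block's x, in m, 0 when unloaded; about 0.5 N a mm, at most 6 mm. The tag goes with a punch that is dragged along on it, and over 3.5 mm smears the mark.
- cushion_y (a joint): The same along the block's y.
- punch_stand: The fixed plain grey punch stand: a foot 84 x 84 x 6 mm and a block 60 x 60 mm, 42 mm high, with one round upright hole of 18 mm diameter in the middle, 30 mm deep (hole floor 12 mm above the bench), rim slightly chamfered. Origin on the bench below the hole's axis, z up. Stand and marking block may change places.
- cup_white: Bystander: white lidded cup, 65 mm diameter, 64 mm tall; origin under its centre.
- tape_roll: Bystander: roll of brown tape lying flat, 94 mm diameter, 48 mm high; origin under its centre.
- dropper_bottle: Bystander: small white bottle, 33 mm diameter, 72 mm tall; origin under its centre.
- reagent_bottle: Bystander: brown bottle, 56 mm diameter, 116 mm tall; origin under its centre.
- lab_timer: Bystander: flat timer, 64 x 64 x 18 mm; origin under its centre.
- forceps: Bystander: lying forceps, 16 x 130 x 9 mm; origin under its centre.

How it is judged (in metres and radians):
On the way, in this order (a step that is already met when the one before it is completed fails the run):
1. the punch is lifted out of its stand (height (world z) of punch_tip above 0.05 m), for 0.1 s.
2. the punch is pressed on the ring (within 4 mm of its centre), within 0.06 rad of upright, with 10 to 18 N kept up for 0.8 s (contact force between punch and marking_block between 10 and 18 N and horizontal distance between punch_tip and marking_block below 0.004 m and angle between punch's own z axis and vertical below 0.06 rad), for 0.8 s.
3. the punch is lifted straight off the tag: tip more than 80 mm above the bench while still within 12 mm of the ring's axis (height (world z) of punch_tip above 0.08 m and horizontal distance between punch_tip and marking_block below 0.012 m and contact force between punch and marking_block below 0.1 N), for 0.04 s.
At the end, for the whole second after the job is handed in: The punch stands at rest back in its stand: tip within 4 mm of the hole's axis and within 3 mm of the hole's floor, within 0.1 rad of upright, let go (horizontal distance between punch_tip and punch_stand below 0.004 m and z of punch_tip in the frame of punch_stand below 0.015 m and angle between punch's own z axis and vertical below 0.1 rad and linear speed of punch below 0.01 m/s); the robot touches nothing.
It fails at once if the tag is pressed with more than 22 N (contact force between punch and marking_block above 22 N).
It fails at once if the punch bears on the block (over 2 N) more than 5 mm from the ring's centre (contact force between punch and marking_block above 2 N and horizontal distance between punch_tip and marking_block above 0.005 m).
It fails at once if the punch bears on the block (over 2 N) tilted more than 0.1 rad (contact force between punch and marking_block above 2 N and angle between punch's own z axis and vertical above 0.1 rad).
It fails at once if the punch is dragged sideways on the tag (cushion pushed 3.5 mm) (value of joint any of cushion_x, cushion_y above 0.0035 m or value of joint any of cushion_x, cushion_y below -0.0035 m).
It fails at once if a bystander is moved more than 20 mm (distance of any of cup_white, tape_roll, dropper_bottle, reagent_bottle, lab_timer, forceps from where it was at the start of the episode above 0.02 m).
It also fails if it takes over 64 s, if anything falls off the work surface, if the arm or the gripper's body presses on something with over 40 N, if the wrist force passes 120 N, or if a joint passes its speed limit or range.

## Robot

A 6-joint arm with a two-finger parallel gripper is mounted at the origin on a cart in front of the work surface, level with it; the furniture and walls round the work are solid. World frame = base frame: x ahead of the robot, y to its left, z up, the work surface at z = 0. Lengths are in mm, angles in degrees, forces in N, time in s.
With the tool pointing down it reaches from about 350 to 850 mm from the base axis. Payload 8.1 kg.
Tool frame: the origin (TCP) lies midway between the tips of the shut fingers; the grasp point (between the pads) lies 19 mm behind it; z points along the fingers, y is the line along which they close (so a half turn about z gives the same grasp; the last joint's range is limited). The gripper opens to 85 mm and grips with 20 to 120 N. Pads are 22 mm wide; open, the fingers measure 114 mm over their backs; the gripper's body (76 mm by 85 mm) begins 54 mm behind the grasp point. The pads swing forward as they close: fully open they stand 13 mm farther back than shut.
Start: joints at [-78.117, 7.471, 85.268, -0, 87.261, -4.893], TCP at [173.201, -574.462, 201.492] pointing down, gripper open.
Joint ranges: [-169.43, 169.43], [-51.17, 129.36], [1.28, 143.12], [-76.62, 256.62], [0, 156.53], [-152.29, 152.29]. Speed limits (degrees/s): [136.94, 136.94, 159.86, 180, 180, 180].

## Interface

Orientations are given as [roll, pitch, yaw] about the fixed x, y, z axes, in that order (R = Rz(yaw) Ry(pitch) Rx(roll)).
In Python, from bench import r gives the robot as it stands. The module is installed in compiled form; this text tells all that it offers.
- The arm moves only by the tool jog_arm, never from a script. Its argument "rows" is a list of rows, each a list of 2 entries, a list of its own where there are three numbers: the shift along the tool's x, y, z in mm, then the turn, a rotation vector about the tool's x, y, z in rad. A call has 1 to 10 rows; each row is the pose to reach, as a shift and turn from the pose commanded when the call began, along the tool's axes at that moment; what a row does not reach only later rows make up. A row lasts 1/10 s, in which the tool goes at most 50 mm and 8.59 degrees, less where a joint would pass 70% of its speed; a pose out of reach is approached as far as the arm can. A call with a gripper value outside its range is refused whole. "grip" is the finger opening in mm, from 0 to 85.4, set as the call begins (left out, the last holds). The fingers move at their own pace and stop on an object; "force" is the grip in N (left out, the last holds). Time passes only in rows, so rows that repeat a pose let the fingers close. It gives the time, the measured TCP pose, the force, the opening and the grip force at its end, in the units of the state.
- r.sense(): the state, without advancing time (a new reading comes with each control period).
- r.snapshot(name): name is "scene" or "top"; returns (picture, depth): 384x512x3 uint8, blue, green, red; 384x512 float32, mm along the optical axis (not along the pixel's ray), 0 where there is no reading.
- r.camera_params(name): a dict with "fx", "fy", "cx", "cy" (pixels), "pose" (4x4, takes a point from camera to world coordinates). Camera axes: x right, y down, z forward; pixel columns grow to the right and rows downward; lengths in mm; the calibration is good to about 2 mm. A picture is of the moment at which its call begins. camera_params takes no time and is no camera call.
- r.hand_in(): hands the job in; it is judged then, once.
The state is a dict: "time": time; "joint_pos": joint angles; "qd": joint speeds; "joint_efforts": joint torques, N m; "tool_pos": TCP position; "tcp_rot": TCP orientation; "ft_force": force on the tool from outside, world axes, zero at the start; "wrist_torque": the same for the moment, N m; "finger_gap": finger opening in mm; "grip_force": force on a finger pad.
Only numpy, scipy, OpenCV 4.12 (cv2) and the standard library are available. Lean on these libraries where they do the work, as an engineer would, in place of code of your own. Each camera call takes 0.05 s, during which the arm holds its last target. There are 200 camera calls.

## Working session

There is one attempt and no reset: what is moved stays moved. The work goes in short steps, Python scripts to look and compute and a tool call to move; the robot and the scene stay as the last step left them, time stands still between calls to the robot, and variables do not carry over. Pictures are saved under pics/ and viewed, at most 10 in all, crops included, and the job is handed in when it is done.

Besides the shell and the picture viewer there is one more tool, called after ">>>" as a command line: name --argument value ..., lists and objects as JSON in quotes. jog_arm: Moves the arm, as the interface text tells. Its arguments: {"type":"object","properties":{"rows":{"type":"array"},"grip":{"type":"number"},"force":{"type":"number"}},"required":["rows"]}

```bash
mkdir -p pics; cat > h.py <<'E'
from bench import r
import numpy as np, cv2
def snap(n,f):
    p,d=r.snapshot(n); cv2.imwrite(f'pics/{f}.png',p); np.savez(f'{f}.npz',p=p,d=d); return p,d
def cloud(n,d):
    c=r.camera_params(n); v,u=np.mgrid[:384,:512]
    P=np.stack([(u-c['cx'])/c['fx']*d,(v-c['cy'])/c['fy']*d,d],-1)
    T=np.array(c['pose']); return P@T[:3,:3].T+T[:3,3]
E
python3 - <<'E'
from h import *
a,_=snap('scene','s0'); b,_=snap('top','t0')
cv2.imwrite('pics/t0b.png',cv2.resize(b,(800,600)))
for n in('scene','top'): print(n,r.camera_params(n))
print(r.sense())
E
```

```text
scene {'fx': 483.2070954456542, 'fy': 483.2070954456542, 'cx': 254.93778518083633, 'cy': 189.54728359168394, 'pose': array([[-4.16172449e-01, -6.95558427e-01,  5.85661137e-01,
        -3.35701182e+02],
       [-9.09135150e-01,  3.06578218e-01, -2.81927430e-01,
         4.57028153e+02],
       [ 1.65460514e-02, -6.49775555e-01, -7.59946022e-01,
         1.24745005e+03],
       [ 0.00000000e+00,  0.00000000e+00,  0.00000000e+00,
         1.00000000e+00]])}
top {'fx': 349.1843131567556, 'fy': 349.1843131567556, 'cx': 261.1695903829812, 'cy': 183.3246359014075, 'pose': array([[ 1.52319778e-02, -9.97824161e-01,  6.41477254e-02,
         4.91389491e+02],
       [-9.99752226e-01, -1.62400735e-02, -1.52232048e-02,
         2.17727104e+01],
       [ 1.62318454e-02, -6.38999518e-02, -9.97824295e-01,
         1.09862771e+03],
       [ 0.00000000e+00,  0.00000000e+00,  0.00000000e+00,
         1.00000000e+00]])}
{'time': 0.1, 'joint_pos': array([-7.81177503e+01,  7.51065620e+00,  8.53217501e+01, -1.84046412e-03,
        8.72622367e+01, -4.89248539e+00]), 'qd': array([-0.08264219, -0.08641665, -0.20078324,  0.00832729,  0.0017015 ,
        0.04904775]), 'joint_efforts': array([ 1.82728185e-03, -5.70948780e+01, -5.01944017e+01, -9.31092131e-05,
        7.90187682e-03,  4.81071208e-05]), 'tool_pos': array([ 173.06975996, -573.93604624,  200.56303871]), 'tcp_rot': array([-1.79905545e+02, -6.24022448e-03,  1.67748193e+01]), 'ft_force': array([-0.31966902, -0.41480454,  0.16267358]), 'wrist_torque': array([-0.01352425, -0.04774667, -0.01262703]), 'grip_force': 0.0, 'finger_gap': 85.39321040514837}
```

View pics/t0b.png

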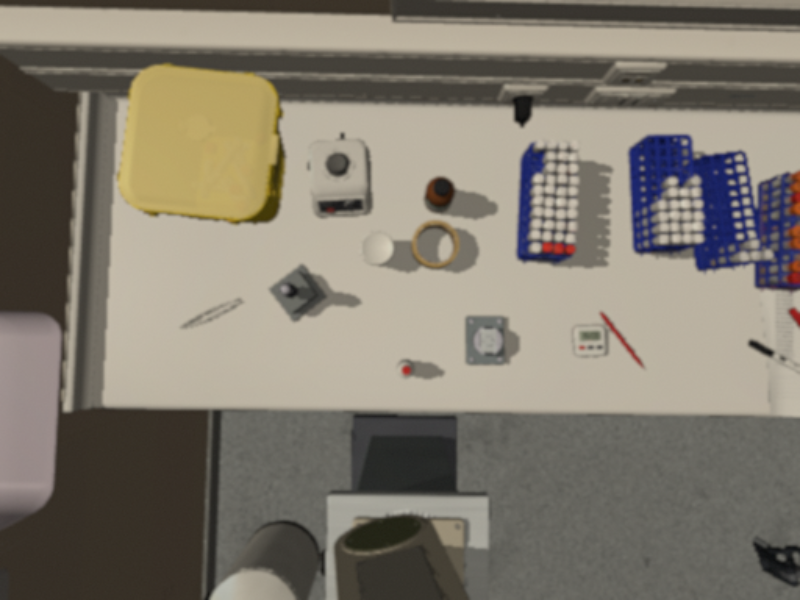

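View pics/s0.png

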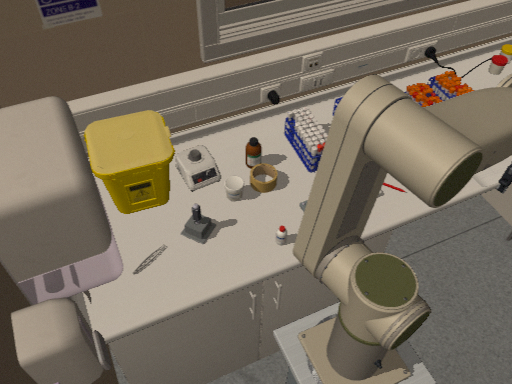

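The top view shows the stand with the punch at about (298,292) and the marking block at about (487,340), both in the enlarged picture. The scene view shows the stand at (198,225), but the arm hides the block there. Next I'll take enlarged crops and depth.

```bash
python3 - <<'E'
from h import *
t=np.load('t0.npz'); s=np.load('s0.npz')
k=8
A=cv2.resize(t['p'][165:210,165:215],None,fx=k,fy=k,interpolation=cv2.INTER_CUBIC)
B=cv2.resize(t['p'][195:240,290:340],None,fx=k,fy=k,interpolation=cv2.INTER_CUBIC)
C=cv2.resize(s['p'][198:243,173:223],None,fx=k,fy=k,interpolation=cv2.INTER_CUBIC)
A=np.hstack([A,B]);cv2.imwrite('pics/c1.png',A);cv2.imwrite('pics/c2.png',C)
for n,z,w in(('top',t,(165,210,165,215)),('top',t,(195,240,290,340)),('scene',s,(198,243,173,223))):
    P=cloud(n,z['d']); a,b,c,d=w;P=P[a:b,c:d].reshape(-1,3)
    for lo,hi in((-8,3),(3,10),(10,18),(30,37),(38,46),(46,72),(72,112),(112,124),(124,140)):
        m=(P[:,2]>lo)&(P[:,2]<hi); Q=P[m]
        if len(Q)>3:
            c=Q[:,:2]; R=cv2.minAreaRect(c.astype(np.float32))
            print(n,lo,hi,len(Q),Q.mean(0).round(1),np.round(R[0],1),np.round(R[1],1),round(R[2],1),np.median(Q[:,2]).round(1))
E
```

```text
top -8 3 1373 [5.466e+02 2.314e+02 2.000e-01] [547.1 230.3] [139.1 155.2] 1.1 0.3
top 3 10 413 [547.1 222.4   5.5] [546.8 229.3] [138.6 153.6] 1.2 5.3
top 10 18 22 [538.2 208.4  12. ] [544.2 226.7] [81.5 71.7] 36.5 11.3
top 30 37 9 [542.4 202.7  33.5] [545.9 200.6] [30.4 64.3] 86.8 33.4
top 38 46 301 [545.4 223.2  42.3] [546.2 226.2] [60.8 60.2] 38.5 42.4
top 46 72 24 [543.4 220.6  54.3] [545.1 223.8] [55.7 54.1] 39.6 47.5
top 72 112 24 [544.  219.1  91.8] [545.1 218.9] [12.3 25.7] 83.9 93.4
top 112 124 28 [544.8 224.  118.7] [546.  226.2] [20.5 19.9] 43.8 119.0
top 124 140 25 [546.4 225.6 125.9] [547.  225.6] [14.  14.6] 57.4 125.7
top -8 3 1312 [ 4.590e+02 -1.715e+02  1.000e-01] [ 459.  -164.8] [138.2 156.3] 0.8 0.2
top 3 10 186 [ 462.1 -164.9    4.6] [ 459.2 -163.8] [137.3 155.1] 0.8 4.0
top 10 18 444 [ 459.1 -145.4   14.2] [ 457.5 -148.4] [95.9 75. ] 0.9 14.1
top 38 46 27 [ 459.  -143.9   44.6] [ 460.5 -149.4] [51.3 49.9] 64.3 44.8
top 46 72 249 [ 457.6 -149.3   49.9] [ 457.1 -149.8] [53.1 53.2] 43.8 50.0
scene -8 3 1203 [ 5.942e+02  2.127e+02 -2.000e-01] [587.5 218.2] [163.2 185.7] 67.9 0.0
scene 3 10 477 [567.9 219.8   5.2] [583.3 218.3] [160.6 182.4] 67.9 4.8
scene 10 18 62 [527.6 238.1  12.9] [558.4 244.5] [175.5  77.9] 38.5 12.2
scene 30 37 37 [528.1 233.3  33.4] [546.2 228.2] [60.4 63.1] 39.8 33.4
scene 38 46 221 [539.  231.   42.4] [545.  229.7] [62.8 62.5] 42.0 42.5
scene 46 72 51 [537.8 231.2  55.5] [535.5 234.5] [69.8 46.5] 75.6 49.1
scene 72 112 72 [539.1 230.7  91.9] [538.5 230.3] [25.9 17.6] 82.4 91.8
scene 112 124 33 [541.6 230.2 119. ] [542.8 229.4] [16.8 22.5] 24.6 119.2
scene 124 140 12 [544.  230.2 126.8] [544.6 230. ] [13.9 11.2] 63.0 126.4
```

View pics/c1.png

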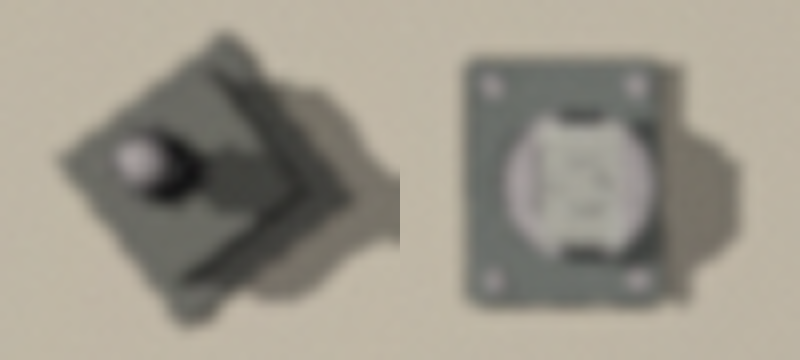

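View pics/c2.png

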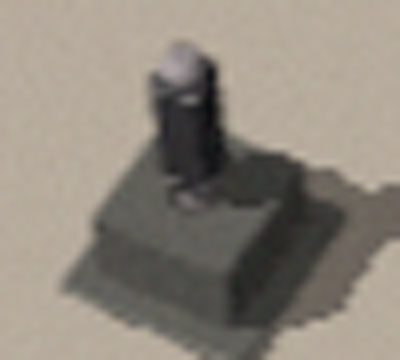

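The crops show the stand yawed about 40° and the punch upright. The block is aligned with the world, its long side along y, with the ring near (582,180) in the right-hand panel. I still need the grip's yaw, so I'll compare silhouette widths in both views.

```bash
python3 - <<'E'
from h import *
s=np.load('s0.npz');t=np.load('t0.npz')
g=cv2.cvtColor(s['p'],cv2.COLOR_BGR2GRAY)
print(g[202:226,188:206]); 
g=cv2.cvtColor(t['p'],cv2.COLOR_BGR2GRAY); print(g[178:194,176:194])
print(np.round(cloud('top',t['d'])[178:194,176:194,2]).astype(int))
E
```

```text
[[175 174 174 175 173 173 173 172 175 175 171 174 171 173 172 173 172 174]
 [173 176 176 173 175 175 155 139 144 160 173 176 175 175 173 173 170 173]
 [173 174 173 173 173 166 149 138 141 133 152 172 173 174 174 174 173 175]
 [173 174 172 172 167 166 158 142 140 110  79 119 160 174 173 173 174 173]
 [171 175 173 174 164 163 168 157 134 101  67  51 138 172 173 176 172 172]
 [170 174 173 146 103 138 155 144 126  94  54  23 134 177 173 172 175 174]
 [173 172 174 138  88  81 105 113  92  63  47  34 132 173 173 172 173 171]
 [174 173 171 141 102  86  75  63  65  58  44  22 102 156 173 172 175 174]
 [173 171 174 144  84  52  50  81 114  93  33  25 103 157 171 173 171 173]
 [173 175 174 143  85  45  48  51  48  38  21  16  78 149 174 170 171 176]
 [173 173 172 158 103  51  49  50  45  35  28  20  78 147 174 172 174 174]
 [171 176 174 172 122  46  50  47  47  41  24  21  77 147 175 174 175 172]
 [174 174 174 174 124  47  50  47  49  38  25  28  39 121 163 174 172 172]
 [170 176 171 146  87  48  46  45  48  41  27  28  38  85 112 139 166 174]
 [175 172 151 117  79  55  45  47  46  38  25  25 
[... 2722 characters left out ...]
9  106   96
    84   63   43   40]
 [  41   44   40   46  115  123  123  128  125  120  116  105   94   84
    73   61   42   42]
 [   5   44   47   42   42  118  121  125  119  119  104   93   84   70
    55   41   39   44]
 [   7    6   46   42   43   44  120  119  114  102   93   80   68   64
    41   42   42   43]
 [   7    2    5   44   43   45   44   41  101   86   79   69   40   43
    40   40   44   41]
 [  -1    9    6   43   44   39   47   39   39   45   42   44   40   44
    40   43   40   40]
 [   0    1    6    9   39   44   44   42   44   40   41   40   39   43
    43   43   42   43]
 [   0    0    4    7    6   43   42   41   44   41   44   39   43   42
    41   46   44   43]]
```

Grip yaw comes out near 46° from both views. The grip axis is at about (545.6, 228). I'll move above it.

>>> jog_arm --rows '[[[59, -66, 0], [0, 0, -0.05]], [[118, -132, 0], [0, 0, -0.1]], [[177, -198, 0], [0, 0, -0.15]], [[236, -264, 0], [0, 0, -0.2]], [[294, -330, 0], [0, 0, -0.26]], [[353, -396, 0], [0, 0, -0.31]], [[412, -462, 0], [0, 0, -0.36]], [[470, -528, 0], [0, 0, -0.41]], [[529, -594, 0], [0, 0, -0.46]], [[588, -661, 0], [0, 0, -0.51]]]'

```text
time: 1.1
tool_pos: [384.1, -119.1, 201.4]
tcp_rot: [180.0, -0.0, 46.1]
ft_force: [0.9, -0.9, -0.3]
finger_gap: 85.6
grip_force: 0.0
```

```bash
cat > go.py <<'E'
import sys
from h import *
from scipy.spatial.transform import Rotation as R
x,y,z,yaw=map(float,sys.argv[1:5]); s=r.sense()
R0=R.from_euler('xyz',s['tcp_rot'],degrees=True); R1=R.from_euler('xyz',[180,0,yaw],degrees=True)
print('t',s['time'],'pos',s['tool_pos'].round(2),'rot',s['tcp_rot'].round(2),'F',s['ft_force'].round(2),'gap',round(s['finger_gap'],1))
print('shift',R0.inv().apply(np.array([x,y,z])-s['tool_pos']).round(2),'turn',(R0.inv()*R1).as_rotvec().round(4))
E
python3 go.py 545.6 228 200 46
```

```text
t 1.1 pos [ 384.14 -119.05  201.37] rot [ 1.7998e+02 -1.0000e-02  4.6100e+01] F [ 0.9  -0.87 -0.3 ] gap 85.6
shift [ 362.02 -124.33    1.36] turn [ 0.0003 -0.0001  0.0017]
```

>>> jog_arm --rows '[[[45, -15.5, 0], [0, 0, 0]], [[90, -31, 0], [0, 0, 0]], [[136, -46.5, 0], [0, 0, 0]], [[181, -62, 0], [0, 0, 0]], [[226, -77.5, 0], [0, 0, 0]], [[271, -93, 0], [0, 0, 0]], [[317, -109, 0], [0, 0, 0]], [[345, -118, 0], [0, 0, 0]], [[345, -118, 0], [0, 0, 0]], [[345, -118, 0], [0, 0, 0]]]' --grip 60

```text
time: 2.1
tool_pos: [538.2, 209.4, 200.6]
tcp_rot: [-180.0, 0.1, 46.1]
ft_force: [0.1, -0.4, -0.5]
finger_gap: 60.2
grip_force: 0.0
```

```bash
python3 go.py 545.6 228 67 46;  python3 - <<'E'
from h import *
# scene view of block, now unobstructed
p,d=snap('scene','s1')
P=cloud('scene',d); m=(abs(P[...,0]-458)<70)&(abs(P[...,1]+149)<70)
for lo,hi in((10,18),(38,46),(46,75)):
    q=m&(P[...,2]>lo)&(P[...,2]<hi);Q=P[q]; 
    if len(Q)<4: continue
    Rr=cv2.minAreaRect(Q[:,:2].astype(np.float32)); print(lo,len(Q),Q.mean(0).round(1),[np.round(k,1) for k in Rr],np.median(Q[:,2]).round(1))
v,u=np.where(m&(P[...,2]>8)); print(v.min(),v.max(),u.min(),u.max())
a,b=int(v.mean()),int(u.mean())
A=cv2.resize(p[a-24:a+24,b-25:b+25],None,fx=8,fy=8,interpolation=cv2.INTER_CUBIC)
B=cv2.resize(p[160:260,150:250],(384,384),interpolation=cv2.INTER_CUBIC)
cv2.imwrite('pics/c3.png',np.hstack([A,B])); print(a,b)
E
```

```text
t 2.1 pos [538.19 209.37 200.56] rot [-1.7996e+02  1.0000e-01  4.6080e+01] F [ 0.05 -0.37 -0.54] gap 60.2
shift [ 18.8   -7.5  133.53] turn [-0.0007  0.0018  0.0014]
202 204 299 301
203 299
```

View pics/c3.png

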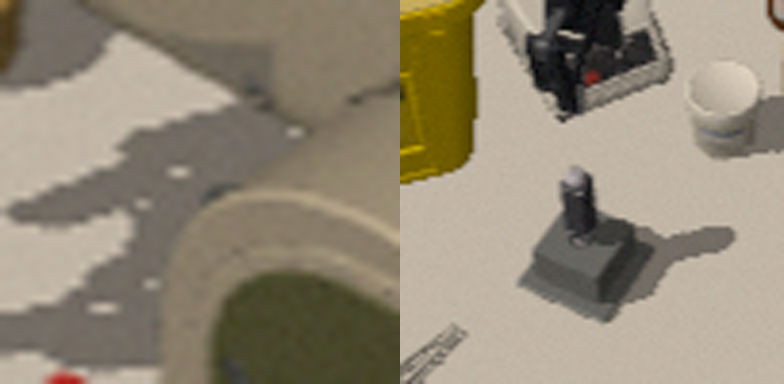

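The arm still hides the block in the scene view. The right panel shows the gripper above the punch. Next I'll centre and descend.

>>> jog_arm --rows '[[[19, -7.5, 0], [0, 0.0018, 0]], [[19, -7.5, 20], [0, 0.0018, 0]], [[19, -7.5, 45], [0, 0.0018, 0]], [[19, -7.5, 45], [0, 0.0018, 0]], [[19, -7.5, 45], [0, 0.0018, 0]]]'

```text
time: 2.65
tool_pos: [546.0, 226.8, 156.6]
tcp_rot: [-180.0, -0.0, 45.9]
ft_force: [-0.6, 0.3, 0.5]
finger_gap: 60.3
grip_force: 0.0
```

```bash
python3 go.py 545.6 228 67 46;  python3 - <<'E'
from h import *
p,d=snap('scene','s2');p2,d2=snap('top','t2')
B=cv2.resize(p[175:235,165:225],(400,400),interpolation=cv2.INTER_CUBIC)
A=cv2.resize(p2[160:210,165:215],(400,400),interpolation=cv2.INTER_CUBIC)
cv2.imwrite('pics/c4.png',np.hstack([A,B]))
E
```

```text
t 2.65 pos [546.01 226.76 156.6 ] rot [-1.7997e+02 -4.0000e-02  4.5920e+01] F [-0.59  0.34  0.46] gap 60.3
shift [ 0.55 -1.12 89.6 ] turn [-0.0004 -0.0006 -0.0014]
```

View pics/c4.png

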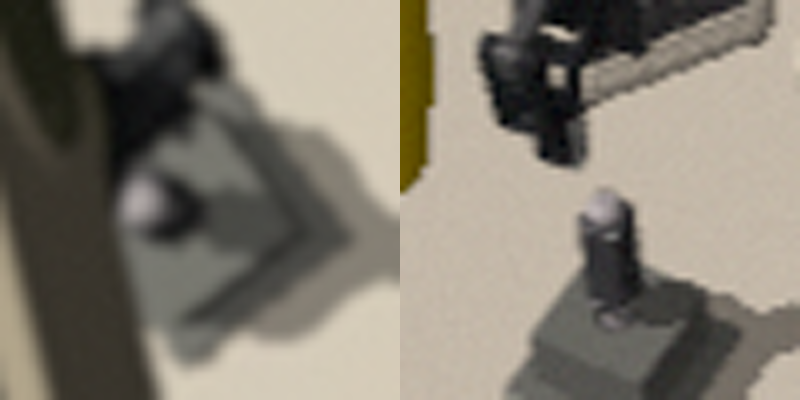

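The fingers show at (550,130) in the scene crop with the punch below at (605,210). I'll project the expected fingertip positions to check this.

```bash
python3 - <<'E'
from h import *
def pr(n,X):
    c=r.camera_params(n);q=np.linalg.inv(c['pose'])@np.r_[X,1];return np.array([c['fx']*q[0]/q[2]+c['cx'],c['fy']*q[1]/q[2]+c['cy']])
a=np.deg2rad(136);u=np.array([np.cos(a),np.sin(a),0])
T=np.array([546,226.8,160]) 
for k in(-30,30):
    X=T+k*u
    print(k,((pr('scene',X)-[165,175])*400/60+[400,0]).round(),((pr('top',X)-[165,160])*8).round())
X=np.array([545.6,228,126]);print(((pr('scene',X)-[165,175])*400/60+[400,0]).round(),((pr('top',X)-[165,160])*8).round())
d=np.load('s2.npz')['d'];P=cloud('scene',d)[175:235,165:225].reshape(-1,3)
m=(P[:,2]>150)&(P[:,2]<185)&(abs(P[:,0]-546)<70)&(abs(P[:,1]-227)<70);Q=P[m];print(len(Q));
tt=(Q-T)@u; print(np.histogram(tt,bins=np.arange(-70,71,10)))
v=np.array([-u[1],u[0],0]); L=Q[tt>0];print('A',L.mean(0),((L-T)@v).min(),((L-T)@v).max(),L[:,2].min())
E
```

```text
-30 [625. 100.] [179. 130.]
30 [569. 199.] [ 51. 256.]
[601. 199.] [133. 200.]
0
(array([0, 0, 0, 0, 0, 0, 0, 0, 0, 0, 0, 0, 0, 0]), array([-70, -60, -50, -40, -30, -20, -10,   0,  10,  20,  30,  40,  50,
        60,  70]))<stdin>:13: RuntimeWarning: Mean of empty slice.
  ret = um.true_divide(
Traceback (most recent call last):
ValueError: zero-size array to reduction operation minimum which has no identity
```

The projection agrees, so I'll descend to the grip.

>>> jog_arm --rows '[[[0.5, -1, 20], [0, 0, 0]], [[0.5, -1, 45], [0, 0, 0]], [[0.5, -1, 70], [0, 0, 0]], [[0.5, -1, 88], [0, 0, 0]], [[0.5, -1, 88], [0, 0, 0]], [[0.5, -1, 88], [0, 0, 0]]]'

```text
time: 3.35
tool_pos: [547.0, 229.2, 70.0]
tcp_rot: [180.0, -0.2, 46.0]
ft_force: [0.0, -0.2, 0.2]
finger_gap: 60.2
grip_force: 0.0
```

>>> jog_arm --rows '[[[0, 0, 0], [0, 0, 0]], [[0, 0, 0], [0, 0, 0]], [[0, 0, 0], [0, 0, 0]], [[0, 0, 0], [0, 0, 0]], [[0, 0, 0], [0, 0, 0]], [[0, 0, 0], [0, 0, 0]]]' --grip 15 --force 20

```text
time: 3.95
tool_pos: [547.3, 229.5, 70.0]
tcp_rot: [179.9, -0.2, 46.0]
ft_force: [-0.5, 0.6, 7.2]
finger_gap: 19.2
grip_force: 23.0
```

```bash
python3 go.py 545.6 228 67 46; python3 -c "
from h import *
print(r.sense())"
```

```text
t 3.95 pos [547.3 229.5  70. ] rot [179.93  -0.22  46.  ] F [-0.5   0.63  7.23] gap 19.2
shift [-2.27 -0.19  3.  ] turn [ 0.0011 -0.0039 -0.    ]
{'time': 3.95, 'joint_pos': array([1.77680202e+01, 1.18663105e+01, 9.44633847e+01, 5.04600701e-02,
       7.34416883e+01, 6.17550882e+01]), 'qd': array([ 0.08763485,  0.00157163,  0.05418374, -0.00168681,  0.01199309,
        0.01152071]), 'joint_efforts': array([-7.31769553e-02, -5.40758085e+01, -4.38570964e+01, -1.73344673e-02,
       -1.94544923e-01,  1.00167384e-02]), 'tool_pos': array([547.30039253, 229.496399  ,  70.00437741]), 'tcp_rot': array([179.93447055,  -0.22430695,  45.99877605]), 'ft_force': array([-0.49887138,  0.63231652,  7.23218662]), 'wrist_torque': array([-0.00733282,  0.11722697, -0.01973353]), 'grip_force': 23.02872508764267, 'finger_gap': 19.162966427528396}
```

The gap of 19.2 mm means the pads sit on the flats. I'll firm up the grip and lift straight up.

>>> jog_arm --rows '[[[0, 0, 0], [0, 0, 0]], [[0, 0, 0], [0, 0, 0]], [[0, 0, -5], [0, 0, 0]], [[0, 0, -20], [0, 0, 0]], [[0, 0, -40], [0, 0, 0]], [[0, 0, -65], [0, 0, 0]], [[0, 0, -90], [0, 0, 0]], [[0, 0, -110], [0, 0, 0]], [[0, 0, -110], [0, 0, 0]], [[0, 0, -110], [0, 0, 0]]]' --grip 15 --force 80

```text
time: 4.95
tool_pos: [546.2, 229.1, 178.8]
tcp_rot: [180.0, -0.1, 46.0]
ft_force: [-0.4, -0.3, -2.4]
finger_gap: 18.1
grip_force: 78.6
```

```bash
python3 go.py 457.4 -149.2 180 46; python3 - <<'E'
from h import *
p,d=snap('scene','s3');p2,d2=snap('top','t3')
B=cv2.resize(p[170:235,165:230],(600,600),interpolation=cv2.INTER_CUBIC)
cv2.imwrite('pics/c5.png',B)
E
```

```text
t 4.95 pos [546.22 229.06 178.79] rot [ 1.7998e+02 -1.4000e-01  4.6000e+01] F [-0.4  -0.3  -2.36] gap 18.1
shift [-333.79  198.89   -1.97] turn [ 0.0003 -0.0025 -0.    ]
```

View pics/c5.png

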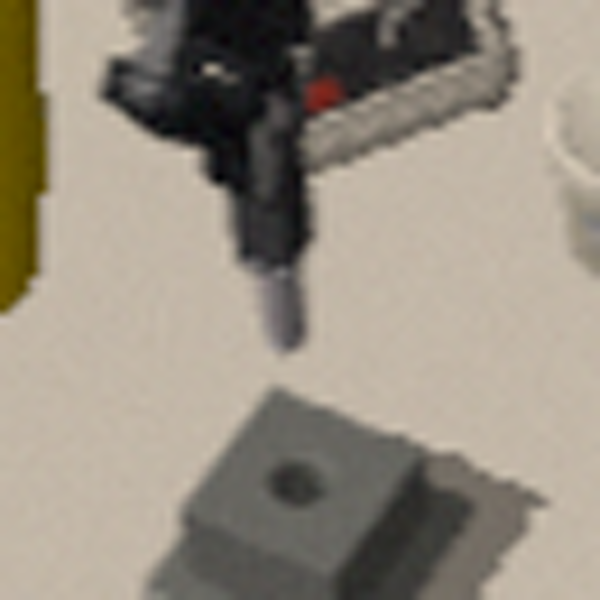

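The punch is held, with its tip at about (287,343) in the crop. The empty hole is at (298,486). Next I'll locate both and check the verticality.

```bash
cat >> h.py <<'E'
def pr(n,X):
    c=r.camera_params(n);q=np.linalg.inv(c['pose'])@np.r_[X,1];return np.array([c['fx']*q[0]/q[2]+c['cx'],c['fy']*q[1]/q[2]+c['cy']])
def ray(n,u,v,z):
    c=r.camera_params(n);T=np.array(c['pose']);w=T[:3,:3]@[(u-c['cx'])/c['fx'],(v-c['cy'])/c['fy'],1];return T[:3,3]+w*(z-T[2,3])/w[2]
E
python3 - <<'E'
from h import *
k=65/600
f=lambda x,y:(165+x*k-.45,170+y*k-.45)
print('hole',ray('scene',*f(298,486),42).round(1))
X=np.array([546.2,229.1,121.]); 
for dz in(0,20,42): print(dz,((pr('scene',X+[0,0,dz])-[164.55,169.55])/k).round(1))
p=cv2.cvtColor(np.load('s3.npz')['p'],cv2.COLOR_BGR2GRAY); print(p[194:210,188:204])
t=np.load('t3.npz'); P=cloud('top',t['d'])
# hole in top view
g=cv2.cvtColor(t['p'],cv2.COLOR_BGR2GRAY); print(pr('top',[546,228,42])); print(g[180:197,178:202])
E
```

```text
hole [544.9 229.8  42. ]
0 [280.4 335.6]
20 [275.5 296.5]
42 [270.  252.4]
[[184 152  92  48  48  47  50  44  30  23  83 156 183 182 187 185]
 [186 164 109  50  53  49  49  43  33  25  63 151 186 182 184 187]
 [184 185 130  51  46  51  53  44  27  27 114 171 183 185 185 184]
 [184 185 133  49  51  48  52  47  32  73 153 184 183 184 187 184]
 [187 187 152 110 100  75  46  50  47 112 167 186 188 184 184 185]
 [184 182 185 160 127  93  91 115  89 120 171 185 183 183 184 185]
 [185 187 183 182 165 137 111  92  75 125 169 184 182 184 183 185]
 [184 185 188 182 167 138 115  97  78 104 161 184 185 184 182 186]
 [185 184 185 186 175 146 118  98  81 102 159 184 185 184 185 182]
 [184 185 185 184 173 147 119  99  82  90 154 185 185 185 184 185]
 [186 185 185 186 186 156 119  99  83  87 154 187 183 187 186 185]
 [185 186 184 182 187 158 127 104  80  73 148 185 185 185 186 184]
 [187 182 186 184 185 170 137 104  83  89 153 184 181 186 185 185]
 [185 187 184 181 184 179 156 122  89 128 172 186 184 184 185 184]
 [185 184 181 185 185 186 184 157 167 183 183 186 185 185 186 184]
 [185 187 185 183 18
[... 1093 characters left out ...]
14 115 118 118 119 119 114 110 106 105 110 115 119 119 119 118 118
  118 114 107  93  76  64]
 [115 121 119 119 118 118 119 119 119 117 117 117 118 119 119 119 118 118
  112 101  84  67  61  63]
 [114 120 120 119 119 120 119 119 119 118 119 118 119 119 119 119 117 111
   97  78  63  59  63  69]
 [119 126 121 118 119 118 119 118 119 118 118 119 119 120 119 115 108  95
   76  62  61  68  72  74]
 [129 141 129 118 117 118 119 117 118 119 119 119 119 118 112 101  86  70
   62  63  70  72  75  79]
 [137 156 141 122 117 118 118 119 118 119 119 119 117 112  97  79  63  59
   64  68  73  73  78  91]
 [130 162 157 137 121 118 118 119 119 119 118 117 111  97  76  63  61  67
   72  74  74  77  89 108]]
```

The punch looks upright. Next I'll carry it over the block.

>>> jog_arm --rows '[[[-20, 12, 0], [0, 0, 0]], [[-55, 33, 0], [0, 0, 0]], [[-95, 56.5, 0], [0, 0, 0]], [[-135, 80.5, 0], [0, 0, 0]], [[-175, 104, 0], [0, 0, 0]], [[-215, 128, 0], [0, 0, 0]], [[-255, 152, 0], [0, 0, 0]], [[-290, 173, 0], [0, 0, 0]], [[-315, 187.5, 0], [0, 0, 0]], [[-331.5, 197.5, 0], [0, 0, 0]]]'

```text
time: 6.05
tool_pos: [456.1, -148.4, 176.2]
tcp_rot: [-179.9, -0.0, 45.9]
ft_force: [-0.2, 0.1, -2.4]
finger_gap: 18.2
grip_force: 78.6
```

>>> jog_arm --rows '[[[0, 0, 0], [0, 0, 0]], [[0, 0, 0], [0, 0, 0]], [[0, 0, 0], [0, 0, 0]], [[0, 0, 0], [0, 0, 0]]]'

```text
time: 6.45
tool_pos: [458.0, -145.6, 177.5]
tcp_rot: [-180.0, -0.1, 46.1]
ft_force: [-0.3, -0.4, -1.9]
finger_gap: 17.7
grip_force: 78.6
```

```bash
python3 go.py 457.7 -146.5 180 46; python3 - <<'E'
from h import *
p,d=snap('scene','s4');p2,d2=snap('top','t4')
c=pr('scene',[457,-147,80]).astype(int);c2=pr('top',[457,-147,80]).astype(int);print(c,c2)
f=lambda p,c:cv2.resize(p[c[1]-25:c[1]+25,c[0]-25:c[0]+25],(400,400),interpolation=cv2.INTER_CUBIC)
cv2.imwrite('pics/c6.png',np.hstack([f(p2,c2),f(p,c)]))
E
```

```text
t 6.45 pos [ 457.97 -145.64  177.53] rot [-1.7996e+02 -1.0000e-01  4.6080e+01] F [-0.33 -0.36 -1.87] gap 17.7
shift [-0.8   0.4  -2.47] turn [-0.0007 -0.0018  0.0014]
[318 196] [313 218]
```

View pics/c6.png

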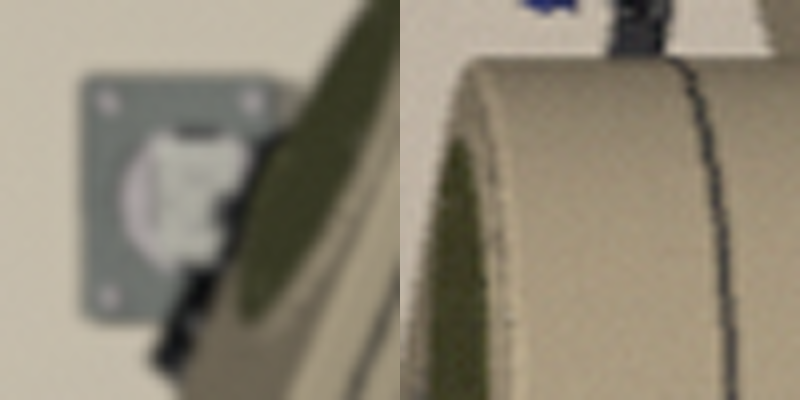

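The top view shows the tag with its ring near (200,195) in the crop, but the gripper hides the tip. The scene view is blocked. I'll estimate the camera bias near the block from objects both cameras see, and refine the ring position in the top view.

```bash
python3 - <<'E'
from h import *
from scipy.ndimage import label
def objs(n,f,lo,hi):
    P=cloud(n,np.load(f)['d']); m=(P[...,2]>lo)&(P[...,2]<hi)&(P[...,0]>330)&(P[...,0]<700)&(abs(P[...,1])<420)
    L,k=label(m); 
    for i in range(1,k+1):
        Q=P[L==i]
        if 15<len(Q)<900:
            R=cv2.minAreaRect(Q[:,:2].astype(np.float32)); print(n,f,lo,len(Q),Q.mean(0).round(1),np.round(R[0],1),np.round(R[1],1))
for lo,hi in((56,72),(13,24),(42,52)):
    for n,f in(('top','t0.npz'),('scene','s0.npz'),('scene','s3.npz')): objs(n,f,lo,hi)
g=cv2.cvtColor(np.load('t0.npz')['p'],cv2.COLOR_BGR2GRAY); print(pr('top',[457.4,-149.2,51])); print(g[205:232,300:326])
E
```

```text
top t0.npz 56 368 [630.6  66.9  63.8] [630.7  66.8] [63.1 61.4]
top t0.npz 56 51 [401.4   7.9  61.6] [400.5   7.8] [26.5 25. ]
scene s0.npz 56 17 [ 620.4 -238.7   65.4] [ 620.2 -239.9] [14.   8.7]
scene s0.npz 56 253 [628.8  71.5  63.9] [629.   71.4] [62.3 63.2]
scene s0.npz 56 131 [682.1 350.1  64.2] [682.4 346. ] [ 16.9 147.8]
scene s0.npz 56 22 [538.4 231.5  64.6] [538.3 230.3] [21.9 12.7]
scene s0.npz 56 50 [396.3  14.1  62.8] [395.8  14.4] [28.7 19.1]
scene s3.npz 56 258 [628.5  71.6  63.9] [629.5  70.4] [62.  65.5]
scene s3.npz 56 144 [681.6 349.4  63.7] [682.  345.4] [ 20.4 147.4]
scene s3.npz 56 38 [395.4  13.   62.1] [397.8  13.1] [25.7 19. ]
top t0.npz 13 175 [ 484.8 -139.9   15.4] [ 474.4 -149.2] [61.9 72.2]
top t0.npz 13 371 [ 460.2 -357.    16.6] [ 460.5 -356.5] [58.9 63.2]
top t0.npz 13 17 [ 474.1 -182.4   15.6] [ 473.3 -180.3] [21.6  9.5]
top t0.npz 13 142 [ 422.8 -144.1   15.3] [ 424.8 -149.4] [71.9 30.6]
scene s0.npz 13 17 [667.8 -71.5  18.5] [666.4 -73.4] [27.9  7.9]
scene s0.npz 13 16 [604.  -58.4  18.1] [604.5 -59.7] [ 6.2 36.3]
scene s0.npz 13 24 [608.2  74.9  18
[... 4189 characters left out ...]
36 146 138
  109  83  69  69  79  96 111 113]
 [109 108 109 109 109 109 114 124 135 129 106  89  85  84  89 102 113 104
   83  69  68  71  81  97 110 114]
 [110 110 109 109 110 109 110 113 117 114 100  88  82  82  81  87  92  85
   76  74  78  81  89  99 110 115]
 [115 119 115 108 109 110 109 109 110 108 107 103 103 103 102 101 100  96
   97 104 104  99  98 102 110 116]
 [123 132 125 109 108 109 109 110 110 110 109 110 109 111 110 109 108 112
  123 134 130 114 103 102 110 120]
 [124 135 126 110 106 109 109 110 109 109 109 109 109 110 110 109 109 114
  125 137 131 116 103 102 109 122]
 [118 122 115 106 105 109 108 109 109 108 108 108 107 109 110 110 108 109
  113 118 115 109 106 108 113 123]]
```

Both cameras see several of the same objects, and the top view reads about (+0.8, −2) mm off against the midpoint. To get tip against tag in a single camera, I'll tilt the tool briefly so the top camera sees the tip.

>>> jog_arm --rows '[[[0, 0, -10], [0.085, 0.088, 0]], [[0, 0, -20], [0.17, 0.176, 0]], [[0, 0, -20], [0.255, 0.264, 0]], [[0, 0, -20], [0.34, 0.352, 0]], [[0, 0, -20], [0.424, 0.439, 0]], [[0, 0, -20], [0.424, 0.439, 0]], [[0, 0, -20], [0.424, 0.439, 0]], [[0, 0, -20], [0.424, 0.439, 0]]]'

```text
time: 7.35
tool_pos: [458.4, -146.3, 198.6]
tcp_rot: [-154.3, -24.4, 40.5]
ft_force: [0.5, -0.9, -1.2]
finger_gap: 18.2
grip_force: 78.9
```

```bash
python3 - <<'E'
from h import *
from scipy.spatial.transform import Rotation as R
s=r.sense(); print(s['time'],s['tool_pos'],s['tcp_rot'])
M=R.from_euler('xyz',s['tcp_rot'],degrees=True).as_matrix(); tip=s['tool_pos']+58*M[:,2]
print('tip kin',tip.round(1),pr('top',tip),pr('scene',tip), 'base',pr('top',tip-M[:,2]*42))
p,d=snap('top','t5')
c=pr('top',tip).astype(int)
A=cv2.resize(p[c[1]-25:c[1]+25,c[0]-32:c[0]+32],(768,600),interpolation=cv2.INTER_CUBIC); cv2.imwrite('pics/c7.png',A); print(c)
E
```

```text
7.35 [ 458.37017769 -146.34785417  198.60307838] [-154.25990413  -24.38684832   40.45055152]
tip kin [ 458.4 -113.2  151. ] [305.13324678 218.63811979] [311.15665088 184.66088863] base [316.18594598 219.28228164]
[305 218]
```

View pics/c7.png

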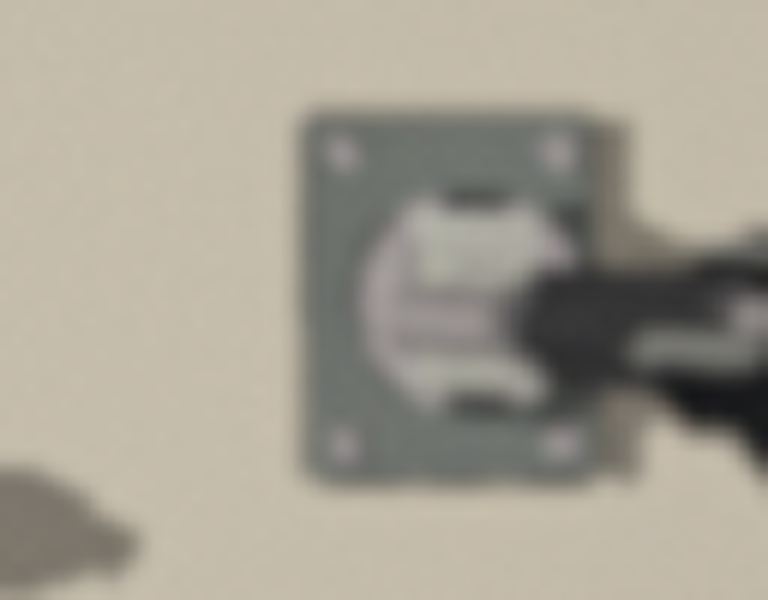

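The tip is visible at about (393,320), overlapping the block in the picture. Its row is 0.5 px off and its column about 2.3 px off. Axial slip could account for part of the column error, so I'll also tilt towards +x to separate the two.

```bash
python3 - <<'E'
from h import *
from scipy.spatial.transform import Rotation as R
s=r.sense();R0=R.from_euler('xyz',s['tcp_rot'],degrees=True)
R1=R.from_euler('y',-35,degrees=True)*R.from_euler('xyz',[180,0,46],degrees=True)
print((R0.inv()*R1).as_rotvec().round(4), R0.inv().apply(np.array([458,-146,198])-s['tool_pos']))
E
```

```text
[-0.8336 -0.0149 -0.1834] [-0.61219674 -0.05618502  0.91664442]
```

>>> jog_arm --rows '[[[0, 0, 0], [-0.14, -0.0025, -0.03]], [[0, 0, 0], [-0.28, -0.005, -0.06]], [[0, 0, 0], [-0.42, -0.0075, -0.09]], [[0, 0, 0], [-0.56, -0.01, -0.123]], [[0, 0, 0], [-0.7, -0.0125, -0.153]], [[0, 0, 0], [-0.834, -0.015, -0.183]], [[0, 0, 0], [-0.834, -0.015, -0.183]], [[0, 0, 0], [-0.834, -0.015, -0.183]], [[0, 0, 0], [-0.834, -0.015, -0.183]]]'

```text
time: 8.3
tool_pos: [458.3, -146.2, 199.4]
tcp_rot: [153.3, -23.5, 51.6]
ft_force: [0.2, 0.5, -2.5]
finger_gap: 18.1
grip_force: 79.1
```

```bash
python3 - <<'E'
from h import *
from scipy.spatial.transform import Rotation as R
s=r.sense(); print(s['time'],s['tool_pos'],s['tcp_rot'])
M=R.from_euler('xyz',s['tcp_rot'],degrees=True).as_matrix(); tip=s['tool_pos']+58*M[:,2]
c=pr('top',tip).astype(int);o=c-[32,25]
q=lambda X:((pr('top',X)-o+.5)*12-.5).round(1)
up=np.cross([0,1,0],M[:,2]);up*=np.sign(up[2]); print(M[:,2],up)
print(o,'tip',tip.round(1),q(tip),'tipedge',q(tip+7*up),'axis44',q(tip-44*M[:,2]))
p,d=snap('top','t6')
A=cv2.resize(p[o[1]:o[1]+50,o[0]:o[0]+64],(768,600),interpolation=cv2.INTER_CUBIC); cv2.imwrite('pics/c8.png',A)
E
```

```text
8.3 [ 458.32297348 -146.16938631  199.42113838] [153.29813036 -23.53769513  51.62175424]
[ 5.73754198e-01  6.99914966e-04 -8.19027246e-01] [ 0.81902725 -0.          0.5737542 ]
[285 181] tip [ 491.6 -146.1  151.9] [394.1 312.1] tipedge [397.4 286.7] axis44 [423.1 429.1]
```

View pics/c8.png

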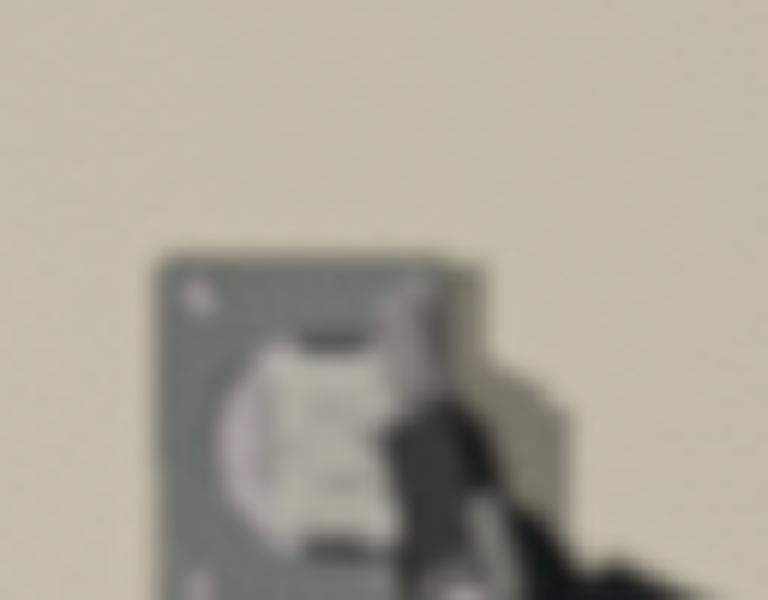

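The tip is visible here too, with its axis at about x=412, y=310. I'll get the silhouette edges exactly by differencing against the first top picture.

```bash
python3 - <<'E'
from h import *
t0=np.load('t0.npz')['p'].astype(int)
for f,(r0,r1,c0,c1) in(('t5',(212,228,300,322)),('t6',(200,220,312,328))):
    D=np.load(f+'.npz')['p'].astype(int)-t0; D=D[r0:r1,c0:c1]; 
    print(f); print(np.abs(D).max(-1)*np.sign(D.sum(-1)))
E
```

```text
t5
[[   3    3    5    4    4    6    4    5    6    5    5    6    6    5
     6    6    7    6    5    6    5    3]
 [   4    3    4    4    4    5    5    6    6    7    5    6    6    6
     6    6    7    6    5    3    2    3]
 [   4    5    3    4    4    5    6    6    5    5    7    6    6    7
     7    7    2   -7  -13  -14  -13  -11]
 [   5    4    6    6    4    3    4    4    4    5    4    5    5    5
     4   -1  -15  -36  -52  -56  -51  -42]
 [   5    2    3    3    4    1   -2   -3   -6   -8  -11  -12   -9   -7
    -7  -15  -40  -69  -94  -99  -87  -66]
 [   5    4    5    4   -1   -7   -7   -8  -18  -25  -30  -30  -29  -27
   -27  -37  -60  -91 -106 -108  -96  -74]
 [   3    3    4    4   -3   -5   -4    2  -10  -18  -23  -26  -28  -35
   -44  -57  -75  -98 -106 -104  -96  -70]
 [   4    4    4    3   -1   -5    2    6   -7  -13  -16  -17  -19  -30
   -48  -69  -88 -103 -105 -100  -90  -64]
 [   4    5    3    3   -4   -8   -5   -4  -16  -22  -20  -15  -16  -22
   -40  -65  -93 -108 -103  -98  -83  -57]
 [   3    5    3    3   -3  -10  -16  -15  -25  -30  -30  -25 
[... 1747 characters left out ...]
4    6
     5    5]
 [   7    6    7    5   -7  -15  -12    9   25   24    6   -2    3    4
     6    6]
 [   5    6    6    5   -2  -13  -22  -22   -8    8   -6  -12   -2    3
     4    6]
 [   5    7    7    8    1  -13  -33  -48  -45  -27  -29  -32  -19   -4
     4    4]
 [   6    7    5    2   -9  -27  -49  -67  -68  -55  -51  -58  -43  -19
    -3    3]
 [   6    4    5   -4  -28  -58  -82  -90  -86  -67  -61  -74  -69  -42
   -16    1]
 [   5    6    5   -8  -41  -81 -103 -102  -94  -71  -59  -78  -84  -59
   -24   -2]
 [   6    6    8   -6  -38  -87 -105 -104  -95  -68  -54  -74  -90  -70
   -35   -7]
 [   6    7    5   -2  -29  -73 -102 -101  -91  -66  -50  -69  -89  -79
   -48  -15]]
```

The combined offset comes to about (−1.2, −3.5) mm, so the TCP should go to (458.2, −145.0). I'll go back upright there.

```bash
python3 go.py 458.2 -145 180 46
```

```text
t 8.35 pos [ 458.64 -146.75  200.34] rot [153.22 -23.54  51.62] F [-0.41 -0.12 -1.44] gap 18.0
shift [-7.12 -9.88 16.4 ] turn [ 0.4402 -0.4252 -0.0009]
```

>>> jog_arm --rows '[[[0, 0, 0], [0.09, -0.085, 0]], [[0, 0, 0], [0.18, -0.17, 0]], [[0, 0, 0], [0.27, -0.255, 0]], [[0, 0, 0], [0.36, -0.34, 0]], [[-7, -10, 16], [0.44, -0.425, 0]], [[-7, -10, 16], [0.44, -0.425, 0]], [[-7, -10, 16], [0.44, -0.425, 0]], [[-7, -10, 16], [0.44, -0.425, 0]], [[-7, -10, 16], [0.44, -0.425, 0]]]'

```text
time: 9.25
tool_pos: [457.7, -145.4, 180.4]
tcp_rot: [179.9, -0.2, 45.8]
ft_force: [0.6, 0.3, -1.5]
finger_gap: 18.5
grip_force: 79.1
```

```bash
python3 go.py 458.2 -145 130 46
```

```text
t 9.25 pos [ 457.71 -145.43  180.41] rot [ 1.7993e+02 -1.6000e-01  4.5830e+01] F [ 0.61  0.34 -1.49] gap 18.5
shift [ 5.100e-01 -1.000e-02  5.041e+01] turn [ 0.0013 -0.0028 -0.003 ]
```

>>> jog_arm --rows '[[[0.3, 0, 15], [0.001, -0.003, 0]], [[0.3, 0, 30], [0.001, -0.003, 0]], [[0.3, 0, 42], [0.001, -0.003, 0]], [[0.3, 0, 50], [0.001, -0.003, 0]], [[0.3, 0, 50], [0.001, -0.003, 0]], [[0.3, 0, 50], [0.001, -0.003, 0]], [[0.3, 0, 50], [0.001, -0.003, 0]]]'

```text
time: 9.95
tool_pos: [457.7, -144.5, 128.5]
tcp_rot: [-179.8, 0.1, 45.9]
ft_force: [0.9, 0.1, -1.3]
finger_gap: 18.1
grip_force: 79.2
```

>>> jog_arm --rows '[[[0, 0, 1], [0, 0, 0]], [[0, 0, 2], [0, 0, 0]], [[0, 0, 3], [0, 0, 0]], [[0, 0, 3], [0, 0, 0]], [[0, 0, 3], [0, 0, 0]]]'

```text
time: 10.45
tool_pos: [457.2, -144.3, 124.9]
tcp_rot: [-179.7, 0.2, 45.9]
ft_force: [0.4, 0.3, -2.4]
finger_gap: 17.9
grip_force: 79.2
```

>>> jog_arm --rows '[[[0, 0, 1], [0, 0, 0]], [[0, 0, 2], [0, 0, 0]], [[0, 0, 2], [0, 0, 0]], [[0, 0, 2], [0, 0, 0]]]'

```text
time: 10.85
tool_pos: [457.2, -144.3, 122.8]
tcp_rot: [-179.7, 0.2, 45.9]
ft_force: [-0.3, 1.0, -0.9]
finger_gap: 18.1
grip_force: 79.2
```

```bash
python3 go.py 458.2 -145 110 46
```

```text
t 10.85 pos [ 457.16 -144.31  122.81] rot [-1.7971e+02  1.5000e-01  4.5880e+01] F [-0.29  1.02 -0.92] gap 18.1
shift [ 0.27  1.3  12.8 ] turn [-0.005   0.0027 -0.0021]
```

>>> jog_arm --rows '[[[0.2, 1.2, 1], [-0.005, 0.003, 0]], [[0.2, 1.2, 2], [-0.005, 0.003, 0]], [[0.2, 1.2, 3], [-0.005, 0.003, 0]], [[0.2, 1.2, 3], [-0.005, 0.003, 0]], [[0.2, 1.2, 3], [-0.005, 0.003, 0]]]'

```text
time: 11.35
tool_pos: [458.2, -145.0, 119.8]
tcp_rot: [-180.0, -0.0, 45.9]
ft_force: [-0.1, -0.5, -1.6]
finger_gap: 18.3
grip_force: 79.2
```

>>> jog_arm --rows '[[[0, 0, 1], [0, 0, 0]], [[0, 0, 2], [0, 0, 0]], [[0, 0, 3], [0, 0, 0]], [[0, 0, 3], [0, 0, 0]], [[0, 0, 3], [0, 0, 0]]]'

```text
time: 11.85
tool_pos: [458.2, -145.0, 116.8]
tcp_rot: [180.0, -0.0, 45.9]
ft_force: [-0.2, 0.9, -1.8]
finger_gap: 18.2
grip_force: 79.2
```

```bash
python3 go.py 458.2 -145 110 46
```

```text
t 11.85 pos [ 458.15 -145.    116.83] rot [ 1.800e+02 -2.000e-02  4.588e+01] F [-0.22  0.91 -1.81] gap 18.2
shift [0.03 0.03 6.83] turn [ 0.     -0.0003 -0.0021]
```

Excellent alignment. I'll keep feeling downwards.

>>> jog_arm --rows '[[[0, 0, 1], [0, 0, 0]], [[0, 0, 2], [0, 0, 0]], [[0, 0, 3], [0, 0, 0]], [[0, 0, 3], [0, 0, 0]], [[0, 0, 3], [0, 0, 0]]]'

```text
time: 12.35
tool_pos: [458.2, -145.0, 113.8]
tcp_rot: [180.0, -0.0, 45.9]
ft_force: [1.3, 0.6, -2.1]
finger_gap: 18.0
grip_force: 79.2
```

>>> jog_arm --rows '[[[0, 0, 1], [0, 0, 0]], [[0, 0, 2], [0, 0, 0]], [[0, 0, 2], [0, 0, 0]], [[0, 0, 2], [0, 0, 0]]]'

```text
time: 12.75
tool_pos: [458.1, -145.0, 111.8]
tcp_rot: [-180.0, -0.0, 45.9]
ft_force: [-0.6, -0.0, -1.7]
finger_gap: 18.6
grip_force: 79.2
```

>>> jog_arm --rows '[[[0, 0, 1], [0, 0, 0]], [[0, 0, 1], [0, 0, 0]], [[0, 0, 1], [0, 0, 0]]]'

```text
time: 13.05
tool_pos: [458.2, -145.0, 110.9]
tcp_rot: [180.0, -0.0, 45.9]
ft_force: [-0.0, -1.1, -1.9]
finger_gap: 18.2
grip_force: 79.2
```

>>> jog_arm --rows '[[[0, 0, 1], [0, 0, 0]], [[0, 0, 1], [0, 0, 0]], [[0, 0, 1], [0, 0, 0]]]'

```text
time: 13.35
tool_pos: [458.1, -145.0, 109.8]
tcp_rot: [180.0, -0.0, 45.9]
ft_force: [-0.8, 0.7, -1.4]
finger_gap: 18.3
grip_force: 79.2
```

>>> jog_arm --rows '[[[0, 0, 1], [0, 0, 0]], [[0, 0, 1], [0, 0, 0]], [[0, 0, 1], [0, 0, 0]]]'

```text
time: 13.65
tool_pos: [458.2, -145.0, 108.8]
tcp_rot: [180.0, -0.0, 45.9]
ft_force: [-0.2, -0.7, -2.7]
finger_gap: 17.8
grip_force: 79.2
```

>>> jog_arm --rows '[[[0, 0, 1], [0, 0, 0]], [[0, 0, 1.5], [0, 0, 0]], [[0, 0, 1.5], [0, 0, 0]], [[0, 0, 1.5], [0, 0, 0]]]'

```text
time: 14.05
tool_pos: [458.4, -145.1, 107.6]
tcp_rot: [180.0, -0.0, 45.9]
ft_force: [0.2, 0.2, 0.8]
finger_gap: 18.0
grip_force: 79.3
```

>>> jog_arm --rows '[[[0, 0, 1], [0, 0, 0]], [[0, 0, 1], [0, 0, 0]], [[0, 0, 1], [0, 0, 0]]]'

```text
time: 14.35
tool_pos: [458.5, -145.2, 106.8]
tcp_rot: [180.0, -0.0, 45.9]
ft_force: [0.2, -0.1, 3.3]
finger_gap: 17.8
grip_force: 79.7
```

Contact is made, at about 5 N with the baseline at −1.8. I'll press further.

>>> jog_arm --rows '[[[0, 0, 0.7], [0, 0, 0]], [[0, 0, 1.5], [0, 0, 0]], [[0, 0, 1.5], [0, 0, 0]], [[0, 0, 1.5], [0, 0, 0]]]'

```text
time: 14.75
tool_pos: [458.9, -145.3, 105.7]
tcp_rot: [179.9, -0.1, 45.9]
ft_force: [0.5, -0.4, 7.5]
finger_gap: 18.3
grip_force: 80.3
```

```bash
python3 go.py 458.2 -145 110 46
```

```text
t 14.75 pos [ 458.89 -145.32  105.74] rot [ 1.799e+02 -6.000e-02  4.588e+01] F [ 0.46 -0.39  7.54] gap 18.3
shift [-0.25 -0.71 -4.26] turn [ 0.0017 -0.001  -0.0021]
```

>>> jog_arm --rows '[[[0, 0, 0.8], [0, 0, 0]], [[0, 0, 1.6], [0, 0, 0]], [[0, 0, 1.6], [0, 0, 0]], [[0, 0, 1.6], [0, 0, 0]]]'

```text
time: 15.15
tool_pos: [459.4, -145.6, 104.8]
tcp_rot: [179.8, -0.1, 45.9]
ft_force: [-1.4, 0.3, 10.4]
finger_gap: 18.2
grip_force: 80.8
```

>>> jog_arm --rows '[[[0, 0, 0], [0, 0, 0]], [[0, 0, 0], [0, 0, 0]], [[0, 0, 0], [0, 0, 0]], [[0, 0, 0], [0, 0, 0]], [[0, 0, 0], [0, 0, 0]], [[0, 0, 0], [0, 0, 0]]]'

```text
time: 15.75
tool_pos: [459.4, -145.5, 104.8]
tcp_rot: [179.8, -0.1, 45.9]
ft_force: [-0.1, 0.7, 10.5]
finger_gap: 18.2
grip_force: 80.8
```

>>> jog_arm --rows '[[[0, 0, 0], [0, 0, 0]], [[0, 0, 0], [0, 0, 0]], [[0, 0, 0], [0, 0, 0]], [[0, 0, 0], [0, 0, 0]], [[0, 0, 0], [0, 0, 0]], [[0, 0, 0], [0, 0, 0]], [[0, 0, 0], [0, 0, 0]], [[0, 0, 0], [0, 0, 0]]]'

```text
time: 16.55
tool_pos: [459.4, -145.5, 104.9]
tcp_rot: [179.8, -0.1, 45.9]
ft_force: [-1.1, 0.6, 10.1]
finger_gap: 18.2
grip_force: 80.8
```

>>> jog_arm --rows '[[[0, 0, -1], [0, 0, 0]], [[0, 0, -3], [0, 0, 0]], [[0, 0, -6], [0, 0, 0]], [[0, 0, -6], [0, 0, 0]]]'

```text
time: 16.95
tool_pos: [457.9, -144.9, 109.0]
tcp_rot: [-180.0, -0.0, 45.9]
ft_force: [0.8, -0.9, -1.9]
finger_gap: 18.3
grip_force: 79.3
```

```bash
python3 go.py 458.2 -145 180 46
```

```text
t 16.95 pos [ 457.88 -144.87  109.  ] rot [-1.7997e+02 -1.0000e-02  4.5880e+01] F [ 0.78 -0.91 -1.93] gap 18.3
shift [  0.14   0.28 -71.  ] turn [-0.0006 -0.0001 -0.0021]
```

The press held about 12 N for 1.4 s. I'll lift straight up and return to the stand.

>>> jog_arm --rows '[[[0, 0, -8], [0, 0, 0]], [[0, 0, -22], [0, 0, 0]], [[0, 0, -40], [0, 0, 0]], [[0, 0, -58], [0, 0, 0]], [[0, 0, -71], [0, 0, 0]], [[0, 0, -71], [0, 0, 0]], [[0, 0, -71], [0, 0, 0]], [[0, 0, -71], [0, 0, 0]]]'

```text
time: 17.75
tool_pos: [457.6, -144.8, 179.2]
tcp_rot: [-179.9, 0.0, 45.9]
ft_force: [1.0, 0.0, -2.2]
finger_gap: 17.9
grip_force: 79.2
```

```bash
python3 go.py 547.3 229.5 180 46
```

```text
t 17.75 pos [ 457.57 -144.78  179.23] rot [-1.7992e+02  1.0000e-02  4.5880e+01] F [ 0.99  0.   -2.2 ] gap 17.9
shift [ 331.15 -196.16   -0.58] turn [-0.0014  0.0003 -0.0021]
```

>>> jog_arm --rows '[[[20, -12, 0], [0, 0, 0]], [[55, -32.5, 0], [0, 0, 0]], [[95, -56, 0], [0, 0, 0]], [[135, -80, 0], [0, 0, 0]], [[175, -103.5, 0], [0, 0, 0]], [[215, -127, 0], [0, 0, 0]], [[255, -151, 0], [0, 0, 0]], [[290, -172, 0], [0, 0, 0]], [[315, -186.5, 0], [0, 0, 0]], [[331, -196, 0], [-0.001, 0, -0.002]]]'

```text
time: 18.75
tool_pos: [547.1, 231.3, 178.6]
tcp_rot: [-180.0, 0.1, 46.1]
ft_force: [-0.4, -0.4, -1.1]
finger_gap: 18.2
grip_force: 79.1
```

>>> jog_arm --rows '[[[0, 0, 0], [0, 0, 0]], [[0, 0, 20], [0, 0, 0]], [[0, 0, 40], [0, 0, 0]], [[0, 0, 55], [0, 0, 0]], [[0, 0, 55], [0, 0, 0]], [[0, 0, 55], [0, 0, 0]], [[0, 0, 55], [0, 0, 0]], [[0, 0, 55], [0, 0, 0]]]'

```text
time: 19.55
tool_pos: [548.9, 229.2, 126.8]
tcp_rot: [179.9, -0.1, 46.0]
ft_force: [0.7, 0.3, -2.1]
finger_gap: 18.0
grip_force: 79.1
```

```bash
python3 go.py 547.3 229.5 107 46; python3 - <<'E'
from h import *
p,d=snap('scene','s7')
cv2.imwrite('pics/c9.png',cv2.resize(p[190:245,165:230],(780,660))[:600])
E
```

```text
t 19.55 pos [548.85 229.16 126.84] rot [ 1.7987e+02 -1.3000e-01  4.5990e+01] F [ 0.67  0.26 -2.08] gap 18.0
shift [-0.88 -1.4  19.83] turn [ 0.0022 -0.0023 -0.0002]
```

View pics/c9.png

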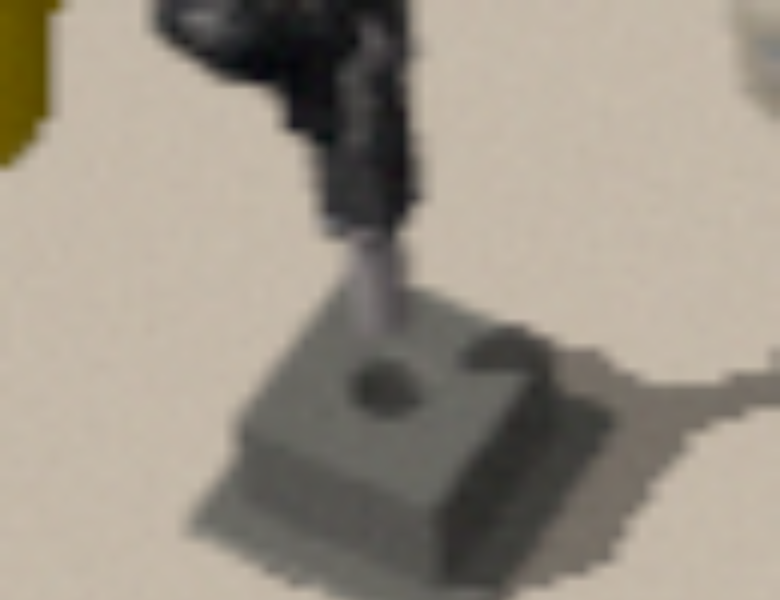

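The tip is at about (377,318) and the hole at (386,388). Dropping vertically from there lands on the hole. I'll insert with a small correction.

>>> jog_arm --rows '[[[-0.4, -0.7, 8], [0.002, -0.002, 0]], [[-0.4, -0.7, 16], [0.002, -0.002, 0]], [[-0.4, -0.7, 22], [0.002, -0.002, 0]], [[-0.4, -0.7, 26], [0.002, -0.002, 0]], [[-0.4, -0.7, 26], [0.002, -0.002, 0]], [[-0.4, -0.7, 26], [0.002, -0.002, 0]]]'

```text
time: 20.2
tool_pos: [547.1, 229.2, 99.2]
tcp_rot: [-179.9, 0.1, 46.0]
ft_force: [0.6, -0.5, -1.6]
finger_gap: 17.9
grip_force: 79.1
```

>>> jog_arm --rows '[[[0, 0, 1.5], [0, 0, 0]], [[0, 0, 3], [0, 0, 0]], [[0, 0, 4], [0, 0, 0]], [[0, 0, 4], [0, 0, 0]], [[0, 0, 4], [0, 0, 0]]]'

```text
time: 20.7
tool_pos: [547.2, 229.2, 95.4]
tcp_rot: [-179.9, 0.1, 46.0]
ft_force: [-0.1, -0.9, -2.0]
finger_gap: 17.8
grip_force: 79.1
```

The tip is inside the hole with no contact force. I'll continue down.

>>> jog_arm --rows '[[[0, 0, 3], [0, 0, 0]], [[0, 0, 6], [0, 0, 0]], [[0, 0, 9], [0, 0, 0]], [[0, 0, 12], [0, 0, 0]], [[0, 0, 12], [0, 0, 0]]]'

```text
time: 21.2
tool_pos: [546.7, 229.0, 82.5]
tcp_rot: [-179.9, 0.2, 46.0]
ft_force: [0.6, -0.5, -0.8]
finger_gap: 18.0
grip_force: 79.1
```

>>> jog_arm --rows '[[[0, 0, 3], [0, 0, 0]], [[0, 0, 6], [0, 0, 0]], [[0, 0, 9], [0, 0, 0]], [[0, 0, 10], [0, 0, 0]], [[0, 0, 10], [0, 0, 0]]]'

```text
time: 21.7
tool_pos: [547.0, 229.1, 73.0]
tcp_rot: [-179.9, 0.1, 46.0]
ft_force: [-0.2, 0.1, -2.4]
finger_gap: 17.6
grip_force: 79.1
```

>>> jog_arm --rows '[[[0, 0, 1], [0, 0, 0]], [[0, 0, 2], [0, 0, 0]], [[0, 0, 2], [0, 0, 0]]]'

```text
time: 22.0
tool_pos: [547.1, 229.2, 71.3]
tcp_rot: [-179.9, 0.1, 46.0]
ft_force: [-0.2, 0.0, -1.2]
finger_gap: 18.2
grip_force: 79.1
```

>>> jog_arm --rows '[[[0, 0, 1], [0, 0, 0]], [[0, 0, 1], [0, 0, 0]], [[0, 0, 1], [0, 0, 0]]]'

```text
time: 22.3
tool_pos: [547.2, 229.2, 70.4]
tcp_rot: [-180.0, 0.1, 46.0]
ft_force: [-1.1, -0.2, -2.4]
finger_gap: 17.9
grip_force: 79.3
```

>>> jog_arm --rows '[[[0, 0, 0.7], [0, 0, 0]], [[0, 0, 0.7], [0, 0, 0]], [[0, 0, 0.7], [0, 0, 0]]]'

```text
time: 22.6
tool_pos: [547.5, 229.3, 70.3]
tcp_rot: [-180.0, 0.1, 46.0]
ft_force: [-1.2, 0.3, 3.2]
finger_gap: 18.0
grip_force: 79.8
```

>>> jog_arm --rows '[[[0, 0, 0], [0, 0, 0]], [[0, 0, 0], [0, 0, 0]], [[0, 0, 0], [0, 0, 0]], [[0, 0, 0], [0, 0, 0]], [[0, 0, 0], [0, 0, 0]]]' --grip 60 --force 20

```text
time: 23.1
tool_pos: [547.1, 229.1, 69.6]
tcp_rot: [-179.9, 0.1, 46.0]
ft_force: [0.5, 0.4, -0.7]
finger_gap: 59.8
grip_force: 0.0
```

>>> jog_arm --rows '[[[0, 0, -10], [0, 0, 0]], [[0, 0, -35], [0, 0, 0]], [[0, 0, -70], [0, 0, 0]], [[0, 0, -110], [0, 0, 0]], [[0, 0, -140], [0, 0, 0]], [[0, 0, -140], [0, 0, 0]], [[0, 0, -140], [0, 0, 0]]]'

```text
time: 23.8
tool_pos: [548.2, 229.5, 211.4]
tcp_rot: [180.0, -0.1, 46.0]
ft_force: [-0.1, -1.0, -0.8]
finger_gap: 60.0
grip_force: 0.0
```

```bash
python3 - <<'E'
from h import *
p,d=snap('scene','s8'); P=cloud('scene',d)
for lo,hi in((38,46),(112,122),(122,140)):
    m=(P[...,2]>lo)&(P[...,2]<hi)&(abs(P[...,0]-546)<45)&(abs(P[...,1]-228)<45);Q=P[m];print(len(Q),Q.mean(0).round(1))
print('top',np.percentile(Q[:,2],[50,95]))
cv2.imwrite('pics/c10.png',cv2.resize(p[170:235,165:230],(600,600),interpolation=cv2.INTER_CUBIC))
E
```

```text
211 [538.1 230.5  42.4]
33 [540.8 229.6 118.3]
15 [544.8 229.8 125.4]
top [126.17498379 129.09683209]
```

View pics/c10.png

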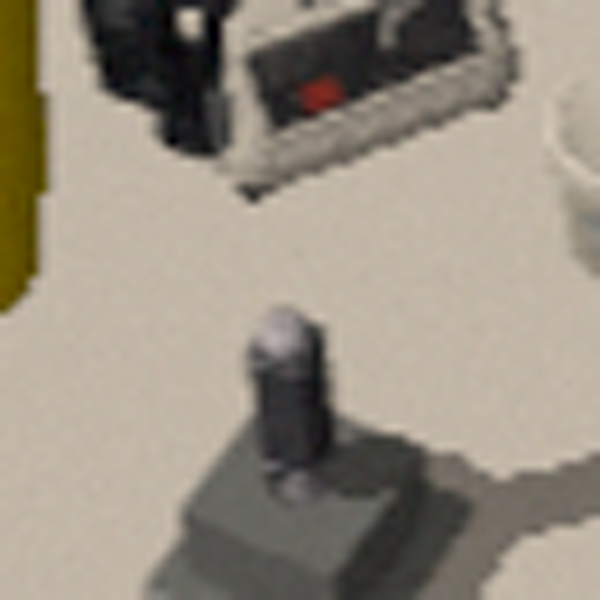

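The punch stands upright and fully seated at (290,400), with its dome at 126 mm as at the start. The gripper is clear, so I'll hand in.

```bash
python3 -c "
from bench import r
print(r.hand_in())"
```

```text
the job is handed in; nothing more can be done
None
```

The job is handed in, but the interface returned no verdict: I pressed the punch on the ring at about 12 N (aim was 14 N, allowed 10–18 N) for 1.4 s, lifted it straight off, put it back upright on the stand's floor and let go, with centring on the ring (good to about 1.5 mm by my estimate) never checked directly because the gripper hid the tip.

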